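# Roll the press-brake die block to the face that its rail takes

### The job

Put the grey die block on the die rail nearer to the robot, seated flat with its slot or slots over that rail's rib or ribs and nowhere sticking out past the rail's ends. It will need tipping over, a quarter turn at a time, until the right V groove is up: the wide V for a rail with one rib, the narrow V for a rail with two ribs. Leave the tools and the other loose things about it where they lie.

Things in the scene. Friction and masses are not known exactly. Their poses are not given: they have to be found in the camera images.
- block_center (a point): Centre of the loose grey metal die block: 66 mm long (its x), square section 60 x 60 mm (its y, z), about 0.5 kg. Flat ends (+x, -x) free to grip. Each long face has one kind of groove, running its full length. Starts on the worktop to the robot's left, two slots up, any yaw. Fits a rail either way round. Height of this point: 30 mm on the worktop, 42 seated on a rail, 48 if perched on a rib.
- wide_v (a point): Middle of the block's +y face, which has the wide V groove (40 mm wide, 20 deep), opposite the one-slot face. The point is 30 mm from the block's centre, in the plane of the face. Same axes as the block.
- narrow_v (a point): Middle of the block's -z face, which has the narrow V groove (16 mm wide, 8 deep), opposite the two-slot face. 30 mm from the block's centre, in the plane of the face. Same axes as the block.
- one_slot (a point): Middle of the block's -y face, which has one square-cut slot along its middle (14 mm wide, 8 deep). Same axes as the block.
- two_slots (a point): Middle of the block's +z face, which has two square-cut slots (each 14 mm wide, 8 deep, their centres 15 mm either side of the middle). Same axes as the block.
- rail_one_rib: Fixed dark steel die rail, base 180 mm long (its y), 76 wide (its x), 12 thick; one rib on its centre line (x = 0), 9 mm wide, 172 long, 6 high above the base (top at 18 mm). Takes the block with the one-slot face down, wide V up, the block's length along the rail. Origin: centre of its underside. This or the other rail is the nearer one (x 0.45 to 0.53), to be used; the other stands behind it (x about 0.68), unused.
- rail_two_ribs: Fixed dark steel die rail, base 180 mm long (its y), 76 wide (its x), 12 thick; two ribs, at x = -15 and +15 mm, 9 mm wide, 172 long, 6 high above the base (top at 18 mm). Takes the block with the two-slot face down, narrow V up, the block's length along the rail. Origin: centre of its underside. This or the other rail is the nearer one (x 0.45 to 0.53), to be used; the other stands behind it (x about 0.68), unused.
- press_front (a point): Foremost, lowest line of the clamps of the fixed press that stands behind the worktop over its whole width: at this x and from this height up the way is blocked, below it the press bed stands a little farther back. A tall wrist and forearm leaning away from the robot meet it: keep the wrist, some 0.35 m up the tool, about 0.15 m in front of this.
- wood_offcut: Brown hardwood packing piece, a plain bar 53 x 215 mm and 45 high, lying flat between the die block and the near rail; bystander. Origin: centre of its underside; its length runs along its y.
- spanner_17: Plain steel combination spanner, 185 x 36 mm, 8 high, lying flat about 85 mm beside the die block, roughly along the block's length, on the side to which the block's one-slot face looks at the start; bystander. Origin: centre of its underside; length along its y.
- adjustable_wrench: Steel adjustable wrench, 260 x 67 mm, 13 high, lying flat between the near rail and the robot; bystander. Origin: centre of its underside; length along its y.
- driver_red: Screwdriver with a red and yellow handle, 186 mm long, 28 high, lying at the back to the left; bystander. Origin: centre of its underside; length along its y.
- l_sample: Bent sheet-metal angle, 100 mm long, 38 wide, 34 high, lying to the right of the near rail; bystander. Origin: centre of its underside; length along its y.
Things that resemble listed ones, but are neither listed nor needed, are in the scene too. Of the things that look like the part that bears block_center, the smallest one is meant.

How it is judged:
By the outcome, as a careful person would: the job done as asked, in the order asked, and still so for the second after the job is handed in, with the robot touching nothing.
It also fails if it takes over 61 s, if anything falls off the work surface, if the arm or the gripper's body presses on something with over 40 N, if the wrist force passes 120 N, or if a joint passes its speed limit or range.

### The arm

A 7-joint arm with a two-finger parallel gripper is mounted at the origin on a cart in front of the work surface, level with it; the furniture and walls round the work are solid. World frame = base frame: x ahead of the robot, y to its left, z up, the work surface at z = 0. Lengths are in m, angles in rad, forces in N, time in s.
With the tool pointing down it reaches from about 0.35 to 0.9 m from the base axis. Payload 19.9 kg.
Tool frame: the origin (TCP) lies between the finger pads; the fingertips stand 19 mm ahead of it and the grasp point (between the pads) is the TCP; z points along the fingers, y is the direction in which the jaws open and shut (so a half turn about z gives the same grasp; the last joint's range is limited). The gripper opens to 94 mm and grips with 3 to 60 N. Pads are 16 mm wide; open, the fingers measure 119 mm over their backs; the gripper's body (75 mm by 177 mm) begins 78 mm behind the grasp point.
Start: joints at [1.089, 0.417, -0.01, 1.614, 0.005, 1.111, -0.053], TCP at [0.266, -0.566, 0.224] pointing down, gripper open.
Joint ranges: [-2.81, 2.81], [-0.39, 2.02], [-1.27, 1.25], [0.06, 2.57], [-1.19, 4.33], [0.19, 2], [-2.82, 2.82]. Speed limits (rad/s): [1.89, 1.89, 2.39, 2.39, 3.01, 3.01, 3.01].

### API

Orientations are given as a 3x3 rotation matrix whose columns are the frame's x, y, z axes.
In Python, from rig import robot gives the robot as it stands. Calls block until the motion is done:
- robot.move_ptp(position, orientation): joint-space move of the TCP to a pose.
- robot.move_linear(position, velocity=0.15, frame=None, threshold=None): straight line of the TCP; frame=None keeps the orientation; velocity is the mean speed in m/s. With threshold (N) it stops when the force on the tool has changed by that much, and returns True; else False.
- robot.goto_joints(angles): joint-space move.
- robot.gripper_to(opening): finger opening in m; the grip force is fixed at half the most; returns when the fingers have stopped.
- robot.pause(seconds).
- robot.ik(position, orientation): joint angles nearest the present ones, or None.
- robot.get_state(): the state.
- robot.grab_frame(name): name is "side" or "top"; returns the picture (384x512x3 uint8, red, green, blue); there is no depth.
- robot.camera_info(name): a dict with "fx", "fy", "cx", "cy" (pixels), "rvec" (rotation vector, rad) and "tvec" (3), from world to camera coordinates, as OpenCV has them. Camera axes: x right, y down, z forward; pixel columns grow to the right and rows downward; lengths in m; the calibration is good to about 2 mm. A picture is of the moment at which its call begins. camera_info takes no time and is no camera call.
A pose or a line that the arm cannot do raises robot.PlanningError and nothing moves.
- robot.sign_off(): hands the job in, once; it reports no verdict.
The state is a dict: "time": time; "qpos": joint angles; "joint_vel": joint speeds; "effort": joint torques, N m; "ee_pos": TCP position; "tool_rot": TCP orientation; "force": force on the tool from outside, world axes, zero at the start; "moment": the same for the moment, N m; "opening": finger opening in m.
Only numpy, scipy, OpenCV 4.12 (cv2) and the standard library are available. Lean on these libraries where they do the work, as an engineer would, in place of code of your own. Each camera call takes 0.05 s, during which the arm holds its last target. There are 200 camera calls.

## Working session

There is one attempt and no reset: what is moved stays moved. The work goes in short steps, each a Python script; the robot and the scene stay as the last script left them, time stands still between calls to the robot, and variables do not carry over. Pictures are saved under pics/ and viewed, about 8 in all and at most 12, crops included, and the job is handed in when it is done.

```bash
mkdir -p pics; ls
python3 - <<'E'
from rig import robot
import cv2,numpy as np
for n in("top","side"):
    im=robot.grab_frame(n); cv2.imwrite(f"pics/{n}0.png",im[:,:,::-1])
    c=robot.camera_info(n); R=cv2.Rodrigues(np.array(c["rvec"]))[0]
    print(n,c,"pos",-R.T@np.array(c["tvec"]).ravel())
    cv2.imwrite(f"pics/{n}0b.png",cv2.resize(im[:,:,::-1],(800,600),interpolation=cv2.INTER_CUBIC))
E
```

```text
pics
top {'fx': 404.9074239217253, 'fy': 404.9074239217253, 'cx': 260.228987859674, 'cy': 187.91382733322249, 'rvec': array([ 2.19510914, -2.13838155,  0.15373619]), 'tvec': array([-0.04596899,  0.56328558,  1.55308834])} pos [ 0.36961938 -0.00358162  1.61085563]
side {'fx': 442.9667133623165, 'fy': 442.9667133623165, 'cx': 252.72490144422673, 'cy': 189.16934028650388, 'rvec': array([ 0.35772698, -2.72247812,  1.25072715]), 'tvec': array([0.55201749, 0.26133215, 1.54641657])} pos [0.25019609 1.11102893 1.21137881]
```

View pics/top0b.png

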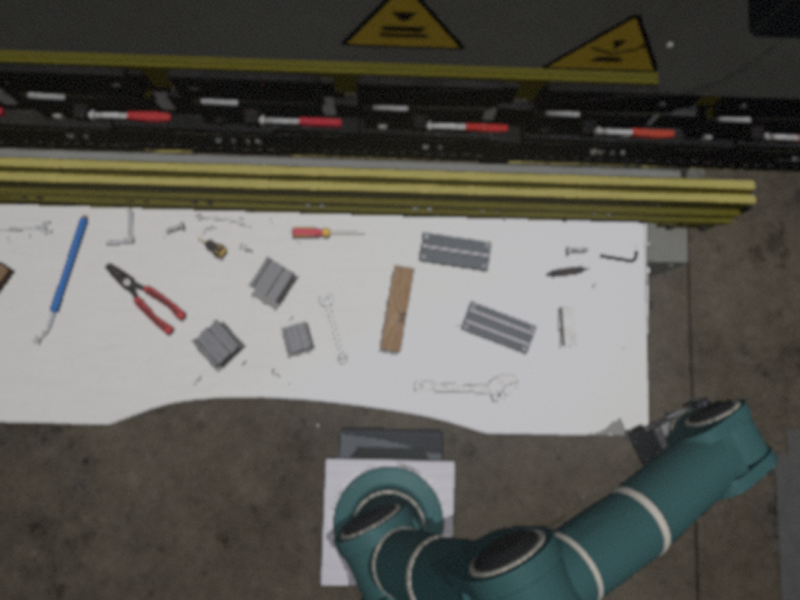

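View pics/side0b.png

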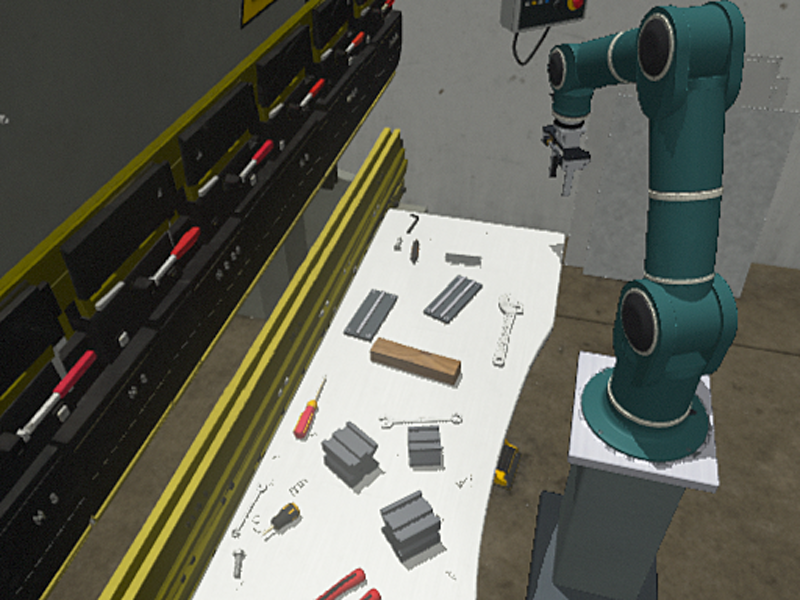

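Top view (800x600 px): three look-alike blocks at (273,283), (218,344) and (297,338). The smallest is (297,338), which also has the spanner beside it. The near rail at (498,327) seems to have two ribs and the far rail at (455,252) one. I'll confirm with an enlarged crop and measure.

```bash
cat > h.py <<'E'
from rig import robot
import cv2,numpy as np
def cam(n):
    c=robot.camera_info(n); return np.array([[c["fx"],0,c["cx"]],[0,c["fy"],c["cy"]],[0,0,1]]),cv2.Rodrigues(np.array(c["rvec"]))[0],np.array(c["tvec"]).ravel()
def ray(n,px,z):
    K,R,t=cam(n); px=np.atleast_2d(np.array(px,float)); o=-R.T@t
    d=np.c_[px,np.ones(len(px))]@np.linalg.inv(K).T@R
    return o+d*((z-o[2])/d[:,2])[:,None]
def proj(n,P):
    K,R,t=cam(n); q=(np.atleast_2d(P)@R.T+t)@K.T; return q[:,:2]/q[:,2:]
def blobs(n,im,lo,hi,z,amin,thr=None,roi=None):
    hsv=cv2.cvtColor(im,cv2.COLOR_RGB2HSV); m=cv2.inRange(hsv,lo,hi)
    if roi is not None:
        k=np.zeros_like(m); k[roi[1]:roi[3],roi[0]:roi[2]]=255; m&=k
    out=[]
    for c in cv2.findContours(m,cv2.RETR_EXTERNAL,cv2.CHAIN_APPROX_NONE)[0]:
        if cv2.contourArea(c)<amin: continue
        P=ray(n,c[:,0,:],z)[:,:2]*1000
        (x,y),(w,h),a=cv2.minAreaRect(P.astype(np.float32))
        out.append((c[:,0].mean(0).round(1),round(x,1),round(y,1),round(w,1),round(h,1),round(a,1)))
    return out
E
python3 - <<'E'
from h import *
im=cv2.imread("pics/top0.png")[:,:,::-1].copy(); sd=cv2.imread("pics/side0.png")[:,:,::-1].copy()
for b in blobs("top",im,(0,0,30),(180,90,160),0.012,60,roi=(110,135,420,275)): print(b)
a=cv2.resize(im[190:240,165:235],(560,400),interpolation=cv2.INTER_CUBIC)[:300]
a=cv2.resize(im[195:240,170:230],(400,300),interpolation=cv2.INTER_CUBIC)
b=cv2.resize(im[140:245,225:365],(400,300),interpolation=cv2.INTER_CUBIC)
c=cv2.resize(sd[265:310,250:310],(400,300),interpolation=cv2.INTER_CUBIC)
d=cv2.resize(sd[165:225,215:315],(400,300),interpolation=cv2.INTER_CUBIC)
cv2.imwrite("pics/crop1.png",np.vstack([np.hstack([a,b]),np.hstack([c,d])])[:,:,::-1])
E
```

```text
(array([201.9, 266.5]), 264.2, 170.3, 76.3, 743.7, 1.3)
(array([190. , 216.8]), 445.4, 240.4, 79.2, 71.9, 17.6)
(array([139.2, 220.3]), 426.8, 438.2, 106.0, 96.2, 44.3)
(array([358.8, 208.8]), 493.7, -425.4, 95.8, 15.6, 4.1)
(array([318.7, 209.4]), 487.8, -265.0, 181.9, 79.7, 70.5)
(array([362.2, 173.3]), 637.3, -439.3, 23.5, 106.9, 9.8)
(array([253.3, 197.8]), 527.2, -5.1, 56.7, 224.6, 82.3)
(array([173.8, 181.1]), 584.0, 312.5, 98.3, 108.4, 60.4)
(array([137.3, 158.7]), 673.2, 462.1, 72.7, 37.5, 52.0)
(array([290.8, 160.7]), 681.0, -151.9, 182.3, 81.2, 82.9)
(array([321.4, 167.2]), 515.3, -75.8, 1189.5, 537.6, 89.5)
```

View pics/crop1.png

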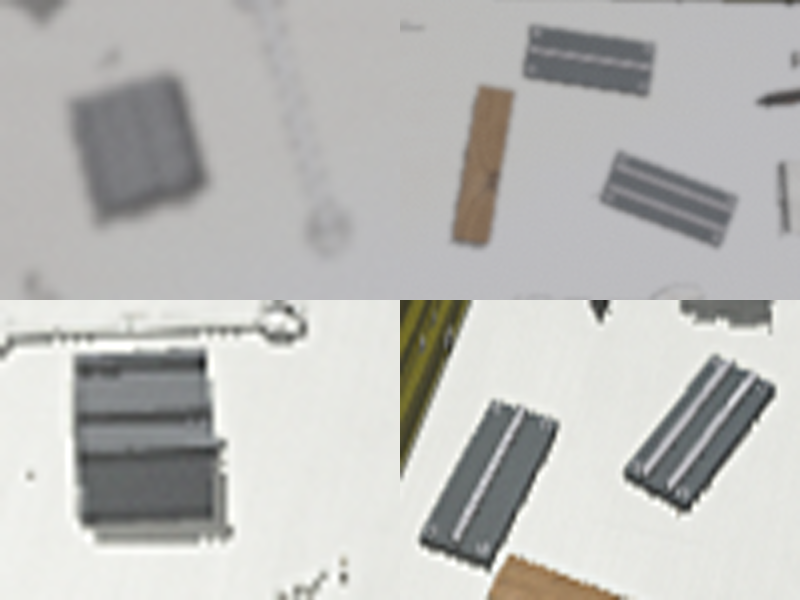

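The near rail has two ribs (top crop around (670,200)), so the narrow V must end up on top. That means turning the block 180° about its long axis. The smallest block (crop (140,150)) has two slots up, the one-slot face towards the spanner and the wide V towards the side camera. Next I'll refine its pose from both views and plan the tilts.

Run:
```python
from h import *
im=cv2.imread("pics/top0.png")[:,:,::-1].copy(); sd=cv2.imread("pics/side0.png")[:,:,::-1].copy()
for V in (120,140,155):
  print(V,"top",blobs("top",im,(0,0,30),(180,90,V),0.03,60,roi=(175,195,212,240)))
  print(V,"side",blobs("side",sd,(0,0,10),(180,90,V),0.03,60,roi=(255,268,290,302)))
  print(V,"rail",blobs("top",im,(0,0,30),(180,90,V),0.012,60,roi=(285,185,350,235)))
  print(V,"rail side",blobs("side",sd,(0,0,10),(180,90,V),0.012,60,roi=(270,170,312,210)))
p=np.array([[75,353],[205,349],[80,453],[217,445]])
px=np.c_[250+p[:,0]/6.667,265+(p[:,1]-300)/6.667]
Q=ray("side",px,.06)*1000; print(Q.round(0)); 
for a,b in((0,1),(2,3),(0,2),(1,3)): d=Q[a]-Q[b]; print(np.hypot(*d[:2]),np.degrees(np.arctan2(d[1],d[0])))
print("mean",Q.mean(0))
# IK scan
def pose(yaw,tilt,flip):  # jaw axis = block x at yaw; tool z = down tilted about jaw axis
    j=np.array([np.cos(yaw),np.sin(yaw),0])*flip; n=np.cross([0,0,1],[np.cos(yaw),np.sin(yaw),0])
    z=-np.cos(tilt)*np.array([0,0,1])+np.sin(tilt)*n   # tilt>0: fingers point to +n, body leans to -n
    return np.c_[np.cross(j,z),j,z]
def show(lbl,pos,yaw):
    for f in(1,-1):
        print(lbl,f,[(t,(lambda q:None if q is None else np.round(q,2).tolist())(robot.ik(pos,pose(yaw,np.radians(t),f)))) for t in(-60,-45,0,45,60)])
show("block",[.443,.238,.03],np.radians(15)); show("rail",[.488,-.265,.045],np.radians(70.5))
```

```text
120 top []
120 side [(array([271.8, 292.1]), 435.5, 261.5, 65.3, 42.9, 14.7)]
120 rail [(array([316.7, 215.9]), 461.8, -258.6, 148.5, 16.6, 70.4), (array([318.8, 208.6]), 490.7, -265.7, 170.3, 18.1, 70.4)]
120 rail side [(array([289.9, 192.8]), 482.4, -263.6, 185.6, 75.8, 68.7)]
140 top [(array([190.1, 216.7]), 443.8, 237.5, 72.3, 66.5, 17.6)]
140 side [(array([271.8, 285.8]), 442.2, 235.6, 72.0, 105.3, 16.0)]
140 rail [(array([318.6, 209.5]), 487.7, -264.6, 177.7, 75.7, 70.4)]
140 rail side [(array([288.8, 191.1]), 484.7, -265.2, 186.5, 79.3, 71.5)]
155 top [(array([190.1, 217.1]), 444.1, 237.6, 77.2, 69.9, 17.6)]
155 side [(array([271.9, 286.7]), 442.3, 235.8, 72.1, 112.5, 16.0)]
155 rail [(array([318.5, 209.4]), 488.2, -264.7, 180.6, 78.3, 70.7)]
155 rail side [(array([288.9, 190.9]), 484.6, -265.9, 192.1, 81.0, 70.2)]
[[483. 217.  60.]
 [422. 198.  60.]
 [466. 274.  60.]
 [404. 253.  60.]]
63.91523587556431 16.918137399640326
65.45040379992378 18.814707920391093
59.95658741671022 -73.22591156295877
57.806026367788085 -71.74506934803794
mean [443.686591   235.83941554  60.        
[... 352 characters left out ...]
09, 1.8, 1.25, 1.83, 1.64]), (0, [0.28, 0.8, -1.09, 2.02, 0.92, 0.92, 2.09]), (45, [0.13, 0.69, -0.29, 2.05, -0.89, 0.79, -2.22]), (60, [0.19, 0.83, -0.24, 2.0, -1.03, 1.02, -2.0])]
rail 1 [(-60, [1.58, 1.19, -1.1, 2.49, 2.98, 1.0, -0.4]), (-45, [1.46, 0.86, -1.08, 2.41, 2.55, 0.68, -0.4]), (0, [0.84, 0.59, -0.5, 1.9, 0.4, 0.75, 1.34]), (45, [0.72, 1.05, -0.54, 1.28, 0.38, 1.73, 1.35]), (60, [0.59, 1.18, -0.37, 1.09, 0.28, 1.99, 1.43])]
rail -1 [(-60, [1.58, 1.19, -1.1, 2.49, 2.98, 1.0, 2.74]), (-45, [1.32, 0.72, -0.91, 2.41, 2.71, 0.6, 2.47]), (0, [0.45, 0.53, -0.01, 1.92, 0.01, 0.69, -1.47]), (45, [0.4, 0.98, 0.02, 1.29, 0.04, 1.65, -1.5]), (60, [0.39, 1.15, 0.04, 1.1, 0.04, 1.94, -1.49])]
```

```bash
cat >> h.py <<'E'
def pose(yaw,tilt,flip=1):  # degrees; jaws along block x; tilt>0: body leans to -n
    yaw,tilt=np.radians([yaw,tilt]); x=np.array([np.cos(yaw),np.sin(yaw),0]); n=np.cross([0,0,1],x)
    z=np.sin(tilt)*n-np.cos(tilt)*np.array([0,0,1]); return np.c_[np.cross(flip*x,z),flip*x,z]
def st(l):
    s=robot.get_state(); print(l,"t%.1f"%s["time"],np.round(s["ee_pos"],4),"op%.4f"%s["opening"],"F",np.round(s["force"],1))
def snap(tag):
    r=[]
    for n in("top","side"):
        im=robot.grab_frame(n); cv2.imwrite(f"pics/{n}{tag}.png",im[:,:,::-1]); r.append(im)
    return r
def lower(xy,z0,z1,thr=6,v=.03):
    robot.move_linear([*xy,z0],.2); h=robot.move_linear([*xy,z1],v,threshold=thr); st("contact %s"%h)
def tip(src,dst,yaw,t0=55,t1=-35):
    robot.move_ptp([*src,.17],pose(yaw,t0)); st("above")
    robot.move_linear([*src,.032],.12); st("at block")
    robot.gripper_to(.05); st("gripped")
    robot.move_linear([*src,.17],.2)
    robot.move_ptp([*dst,.17],pose(yaw,t1)); st("turned")
    lower(dst,.045,.024)
    robot.gripper_to(.094); st("open")
    robot.move_linear([*dst,.17],.25); st("clear")
E
python3 - <<'E'
from h import *
tip([.443,.237],[.413,.228],17.2)
snap("1")
E
```

```text
above t3.0 [0.4434 0.2365 0.1699] op0.0940 F [ 1.7 -0.5 -0.3]
at block t4.3 [0.4432 0.237  0.0325] op0.0941 F [ 0.2  0.6 -0.2]
gripped t4.8 [0.4434 0.237  0.0322] op0.0661 F [ 2.5 -1.2  3.8]
turned t7.4 [0.4128 0.2275 0.1695] op0.0660 F [-0.6 -0.7 -4.4]
contact True t8.7 [0.4131 0.228  0.0294] op0.0659 F [0.4 1.7 1.4]
open t9.4 [0.4129 0.2277 0.0294] op0.0943 F [ 0.2  0.3 -0.8]
clear t10.1 [0.413  0.2277 0.1698] op0.0942 F [-1.1  0.7  0. ]
```

Run:
```python
from h import *
im=cv2.imread("pics/top1.png");sd=cv2.imread("pics/side1.png")
u,v=proj("side",[.413,.228,.04])[0].astype(int);a,b=proj("top",[.413,.228,.04])[0].astype(int)
cv2.imwrite("pics/crop2.png",np.hstack([cv2.resize(sd[v-45:v+45,u-45:u+45],(400,400),interpolation=cv2.INTER_CUBIC),cv2.resize(im[b-40:b+40,a-40:a+40],(400,400),interpolation=cv2.INTER_CUBIC)]))
```

```text
(no output)
```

View pics/crop2.png

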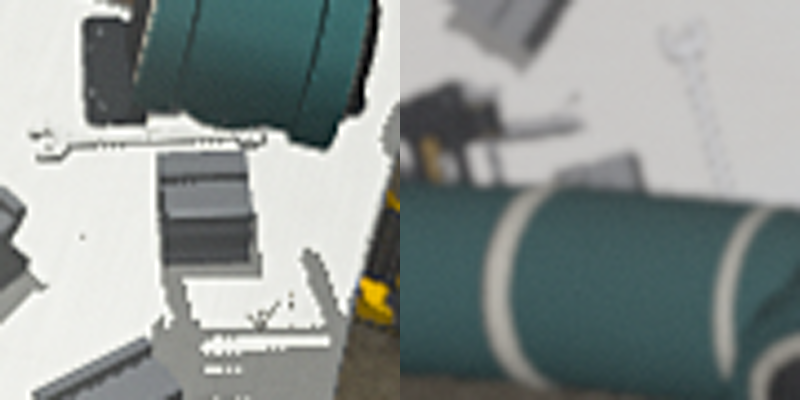

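The side crop at (205,185) shows the block flat with a single slot up, so the first quarter turn is done. Now the second.

```bash
sed -i 's/\.032\],\.12/.030],.12/' h.py
python3 - <<'E'
from h import *
tip([.4135,.2258],[.413,.226],17.2)
robot.move_ptp([.41,.0,.25],pose(17.2,0)); st("aside")
im,sd=snap("2")
u,v=proj("side",[.413,.226,.04])[0].astype(int);a,b=proj("top",[.413,.226,.04])[0].astype(int)
for V in (140,155):
  print(blobs("top",im,(0,0,30),(180,90,V),0.03,60,roi=(a-17,b-17,a+17,b+17)))
  print(blobs("side",sd,(0,0,10),(180,90,V),0.03,60,roi=(u-20,v-20,u+20,v+20)))
cv2.imwrite("pics/crop3.png",np.hstack([cv2.resize(x,(400,400),interpolation=cv2.INTER_CUBIC) for x in(sd[v-30:v+30,u-30:u+30],im[b-30:b+30,a-30:a+30])])[:,:,::-1])
E
```

```text
above t11.8 [0.4129 0.2264 0.17  ] op0.0939 F [-0.   0.7  0.4]
at block t13.1 [0.4138 0.2258 0.0305] op0.0938 F [0.1 0.3 0.5]
gripped t13.7 [0.4136 0.2258 0.0301] op0.0659 F [ 0.4 -2.9  3. ]
turned t16.1 [0.4128 0.2253 0.1693] op0.0660 F [ 0.2  0.2 -5.1]
contact True t17.4 [0.4131 0.2261 0.0295] op0.0658 F [-0.7  0.4  2.3]
open t18.1 [0.4129 0.2258 0.0296] op0.0940 F [-0.8 -0.4  0. ]
clear t18.8 [0.413  0.2256 0.1697] op0.0939 F [ 0.4  0.1 -0.8]
aside t20.4 [0.4099 0.0005 0.2498] op0.0942 F [-0.9  0.3  0.3]
[(array([192.7, 225.1]), 412.7, 226.1, 70.5, 64.4, 16.7)]
[(array([283. , 281.5]), 410.4, 217.1, 77.2, 134.7, 9.7)]
[(array([192.6, 225.1]), 412.1, 226.8, 74.7, 69.0, 17.4)]
[(array([283.9, 283.6]), 410.5, 217.2, 77.5, 134.7, 9.7)]
```

View pics/crop3.png

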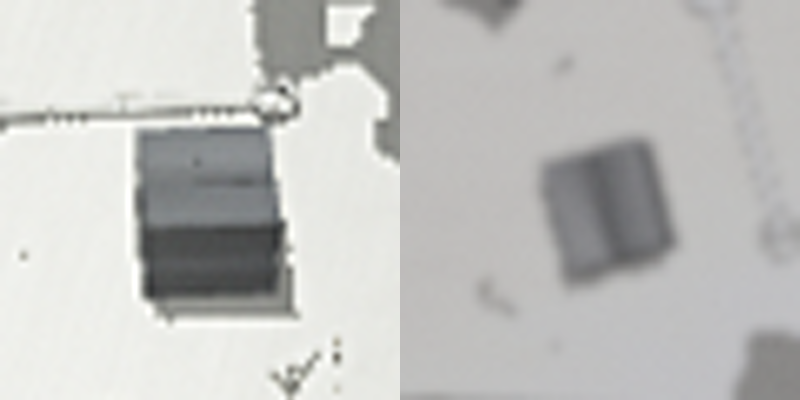

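The narrow V is up and the one-slot face looks at the side camera, with the block flat. For the fit I'll measure the ribs' centre line directly in both first images.

Run:
```python
from h import *
ims={n:cv2.cvtColor(cv2.imread(f"pics/{n}0.png"),cv2.COLOR_BGR2GRAY).astype(np.float32) for n in("top","side")}
c=np.array([.4875,-.265]); a=np.radians(70.5); u=np.array([np.cos(a),np.sin(a)]); w=np.array([u[1],-u[0]])
# brightness profiles sampled on the plane of the rib tops, at several stations along the rail
L=np.arange(-60,61,4)/1000; X=np.arange(-34,34.1,.5)/1000
for n in ims:
    pts=[]
    for blk in np.array_split(L,5):
        g=np.array([[*(c+l*u+x*w),.018] for l in blk for x in X]); p=proj(n,g).astype(np.float32)
        pr=cv2.remap(ims[n],p[:,0].reshape(len(blk),-1),p[:,1].reshape(len(blk),-1),cv2.INTER_LINEAR).mean(0)
        r=[]
        for s in(-1,1):
            k=(abs(X-s*.015)<.012); q=np.clip(pr[k]-np.percentile(pr[k],35),0,None); r.append((q*X[k]).sum()/q.sum()*1000)
        pts.append((blk.mean()*1000,*r))
    pts=np.array(pts); m=pts[:,1:].mean(1); f=np.polyfit(pts[:,0],m,1)
    print(n,pts.round(1).tolist(),"offset w mm",f[1].round(2),"dyaw deg",-np.degrees(f[0]).round(2),"c",(c*1000+f[1]*w).round(1))
    # ends of rail along u on z=.012
    e=np.arange(-110,111,1)/1000; g=np.array([[*(c+l*u+x*w),.012] for x in(-.028,0,.028) for l in e]); p=proj(n,g).astype(np.float32)
    pr=cv2.remap(ims[n],p[:,0].reshape(3,-1),p[:,1].reshape(3,-1),cv2.INTER_LINEAR).mean(0); d=np.gradient(cv2.GaussianBlur(pr[None],(7,1),2)[0])
    print("ends",e[:50][d[:50].argmin()],e[-50:][d[-50:].argmax()])
```

```text
top [[-48.0, -12.5, 17.6], [-22.0, -12.5, 17.6], [2.0, -12.6, 17.6], [26.0, -12.5, 17.5], [50.0, -12.6, 17.5]] offset w mm 2.51 dyaw deg 0.07 c [ 489.9 -265.8]
ends -0.09 0.09
side [[-48.0, -12.2, 18.2], [-22.0, -12.0, 17.9], [2.0, -12.3, 17.2], [26.0, -12.7, 17.4], [50.0, -12.9, 17.1]] offset w mm 2.6 dyaw deg 0.54 c [ 490.  -265.9]
ends -0.096 0.093
```

Both views agree: the ribs are 30 mm apart as specified, the centre is at (489.9, -265.8) mm and the yaw about 70.7°. Time to place it.

Run:
```python
from h import *
s=[.413,.2259]; d=[.4899,-.2658]
robot.move_ptp([*s,.15],pose(17.2,0)); st("above")
robot.move_linear([*s,.032],.12)
robot.gripper_to(.05); st("gripped")
robot.move_linear([*s,.2],.25)
robot.move_ptp([*d,.18],pose(70.7,0)); st("over rail")
lower(d,.062,.041,thr=8,v=.02)
snap("3")
```

```text
above t21.7 [0.4134 0.2252 0.1502] op0.0940 F [-0.6 -0.1  0. ]
gripped t23.4 [0.4131 0.2259 0.0321] op0.0656 F [ 0.4 -1.4  5. ]
over rail t26.0 [ 0.4902 -0.2647  0.1799] op0.0659 F [ 0.5  0.5 -4.9]
contact True t27.6 [ 0.4899 -0.2658  0.044 ] op0.0657 F [-1.5 -0.6  8. ]
```

Contact came at TCP z = 44.0 mm, which means seated (perched on a rib would read 50). I'll release, retreat and check.

Run:
```python
from h import *
robot.gripper_to(.094); st("open")
d=[.4899,-.2658]
robot.move_linear([*d,.2],.2)
robot.move_ptp([.45,.08,.3],pose(70.7,0)); st("aside")
im,sd=snap("4")
u,v=proj("side",[*d,.03])[0].astype(int);a,b=proj("top",[*d,.03])[0].astype(int)
cv2.imwrite("pics/crop4.png",np.hstack([cv2.resize(x,(400,400),interpolation=cv2.INTER_CUBIC) for x in(sd[v-35:v+35,u-35:u+35],im[b-35:b+35,a-35:a+35])])[:,:,::-1])
```

```text
open t28.3 [ 0.4892 -0.2657  0.0435] op0.0939 F [ 0.8 -0.1  0. ]
aside t30.6 [0.4503 0.0788 0.2996] op0.0939 F [ 0.5 -0.3  0.2]
```

View pics/crop4.png

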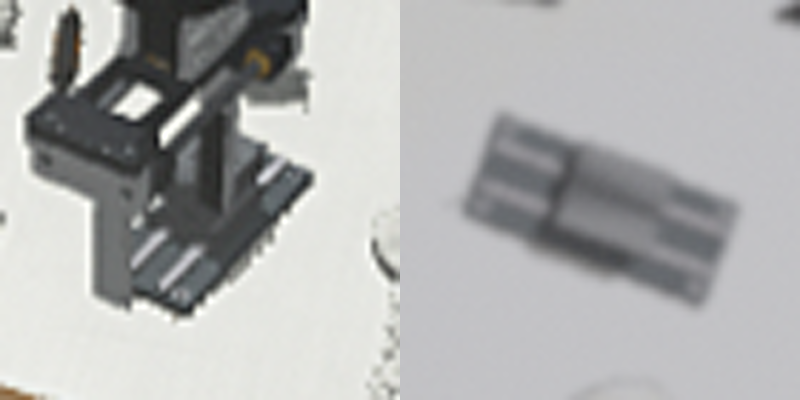

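The top view shows the block aligned mid-rail with the narrow V up. The gripper hides it in the side view, so I'll move away for a clear look.

Run:
```python
from h import *
robot.move_ptp([.42,.30,.40],pose(70.7,0)); st("away")
im,sd=snap("5"); u,v=proj("side",[.4899,-.2658,.03])[0].astype(int)
a=cv2.resize(sd[v-30:v+30,u-30:u+30],(500,500),interpolation=cv2.INTER_CUBIC)
b=cv2.resize(sd,(500,375)); b=cv2.copyMakeBorder(b,0,125,0,0,cv2.BORDER_CONSTANT)
cv2.imwrite("pics/crop5.png",cv2.resize(np.hstack([a,b]),(800,400))[:,:,::-1])
```

```text
away t31.7 [0.4207 0.2987 0.3993] op0.0940 F [ 0.2 -0.2  0.1]
```

View pics/crop5.png

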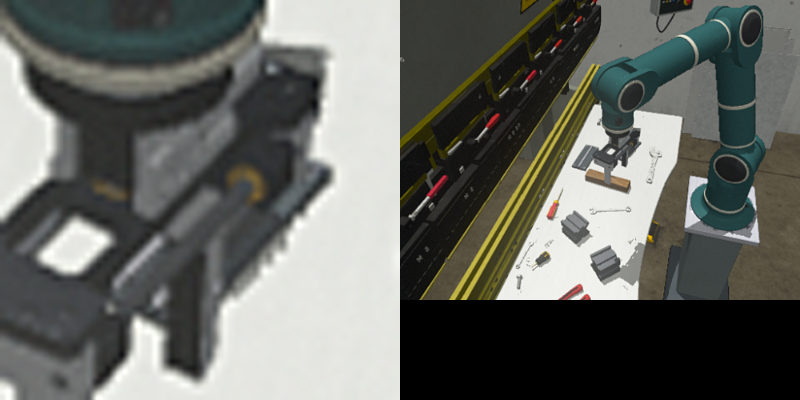

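The side view is still blocked, so I'll go over to the right side, staying high.

Run:
```python
from h import *
robot.goto_joints([1.089,0.417,-0.01,1.614,0.005,1.111,-0.053]); st("home")
im,sd=snap("6"); d=[.4899,-.2658,.042]; u,v=proj("side",d)[0].astype(int)
x=cv2.resize(sd[v-25:v+25,u-25:u+25],(400,400),interpolation=cv2.INTER_CUBIC)
y=cv2.resize(im[120:280,100:400],(400,213)); y=cv2.copyMakeBorder(y,0,187,0,0,cv2.BORDER_CONSTANT)
cv2.imwrite("pics/crop6.png",np.hstack([x,y])[:,:,::-1])
```

```text
home t34.9 [ 0.2669 -0.5649  0.2246] op0.0941 F [-0.1  0.5  0.2]
```

View pics/crop6.png

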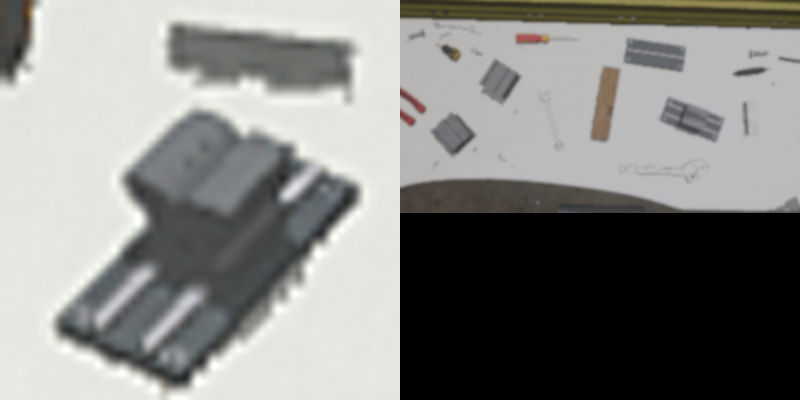

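The block (left crop, (205,190)) sits flat over both ribs and well inside the rail's ends, with the narrow V up. The bystanders look unmoved. Handing in.

```bash
python3 -c "
from rig import robot
robot.sign_off()"
```

```text
the job is handed in; nothing more can be done
```

The grey die block is seated on the nearer rail, the two-rib one, with its slots over the ribs and the narrow V up. I handed it in at about 35 s of the 61 s allowed. To get there I took the smallest block, gave it two in-air quarter turns with a regrasp between them, then picked it up with the tool vertical and lowered it onto the ribs.

- **Seating:** contact came with the tool at 44.0 mm, about 42 mm at the block's centre, which is the seated height (48 mm would mean perched on a rib). The final top and side pictures show it flat, aligned with the rail and near mid-length.
- **Rail position:** the rib lines in the two cameras agreed to about 0.1 mm in position. They differed by about 0.5° in yaw, and I took the mean.
- **Bystanders:** the tools and other loose things looked unmoved in the last top picture. I judged this by eye only.
- **Checks that failed or disagreed:** two side views (after release and the first move away) were blocked by the gripper, so I moved clear for a good one. After the second turn, the side view's automatic block position was off by about 9 mm, probably because it took in shadow. I used the arm's own position, which the top view matched within about 1 mm.

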